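# Put the delicate pressure tester away in the parts tray

### The arm

A 7-joint arm with a two-finger parallel gripper is mounted at the origin on the work surface; the furniture and walls round the work are solid. World frame = base frame: x ahead of the robot, y to its left, z up, the work surface at z = 0. Lengths are in m, angles in rad, forces in N, time in s.
With the tool pointing down it reaches from about 0.425 to 0.925 m from the base axis. Payload 6.8 kg.
Tool frame: the origin (TCP) lies on the centre line of the jaws, within the pads' length; the fingertips stand bot.tip_reach ahead of it and the grasp point (between the pads) lies 3 mm ahead of it (bot.tip_reach is the distance from the TCP to the fingertips, in m); z points along the fingers, y is the line along which they close (so a half turn about z gives the same grasp; the last joint's range is limited). The gripper opens to 85 mm and grips with 20 to 120 N. Pads are 22 mm wide; open, the fingers measure 114 mm over their backs; the gripper's body (76 mm by 85 mm) begins 54 mm behind the grasp point. The pads swing forward as they close: fully open they stand 13 mm farther back than shut.
Start: joints at [1.179, 0.477, 0.022, 1.555, -0.011, 1.109, -0.083], TCP at [0.189, -0.648, 0.253] pointing down, gripper open.
Joint ranges: [-2.96, 2.96], [-0.34, 2.1], [-1.41, 1.46], [0.24, 2.44], [-1.37, 4.51], [0.17, 1.92], [-2.96, 2.96]. Speed limits (rad/s): [2.39, 2.39, 3.14, 3.14, 3.14, 3.14, 3.14].

### API

Orientations are given as a unit quaternion [w, x, y, z].
In Python, from station import bot gives the robot as it stands.
- The arm moves only by the tool jog_arm, never from a script. Its argument "deltas" is a list of rows, each a list of 7 numbers: the shift along the world's x, y, z in m, then the turn, a rotation vector about the world's x, y, z in rad, then the opening, from 0 (shut) to 1 (fully open). In form: [[x, y, z, rx, ry, rz, grip], ...]. A call has 1 to 10 rows; each row shifts and turns the commanded pose from where the row before left it; what a row does not reach is not made up. A row lasts 1/10 s, in which the tool goes at most 50 mm and 8.59 degrees, less where a joint would pass 70% of its speed; a pose out of reach is approached as far as the arm can. A call with a gripper value outside its range is refused whole. The fingers move at their own pace and stop on an object; "newtons" is the grip in N (left out, the last holds). Time passes only in rows, so rows that do not move let the fingers close. It gives the time, the measured TCP pose, the force, the opening and the grip force at its end, in the units of the state.
- bot.get_obs(): the state, without advancing time (a new reading comes with each control period).
- bot.read_camera(name): name is "scene" or "side" or "wrist"; returns a dict with "img" (480x640x3 uint8, red, green, blue), "K" (3x3 intrinsics, pixels), "eye" and "attitude" of the camera in the world. Camera axes: x right, y down, z forward; pixel columns grow to the right and rows downward; lengths in m; the calibration is good to about 2 mm. The wrist camera is an equidistant fisheye: a pixel r from the principal point sees the ray r / f radians off the axis. A picture is of the moment at which its call begins. There is no depth.
- bot.hand_in(): hands the job in; it is judged then, once.
The state is a dict: "t": time; "q": joint angles; "joint_vel": joint speeds; "joint_torque": joint torques, N m; "eef_pos": TCP position; "tool_rot": TCP orientation; "contact_force": force on the tool from outside, world axes, zero at the start; "torque": the same for the moment, N m; "gripper_width": opening from 0.0 (shut) to 1.0 (fully open); "grasp_force": force on a finger pad.
Only numpy, scipy, OpenCV 4.12 (cv2) and the standard library are available. Lean on these libraries where they do the work, as an engineer would, in place of code of your own. Each camera call takes 0.05 s, during which the arm holds its last target. There are 200 camera calls.

### The job

Put the inline pressure tester (the steel barrel with a small round dial on top) away in the grey parts tray: lay it lengthwise and flat in the empty long compartment, dial up. Its dial case is delicate: pick it up by the case with no more than 20 N of grip and set it down softly, and leave the black hand gauge where it is.

Things in the scene. Friction and masses are not known exactly. Their poses are not given: they have to be found in the camera images.
- tester: Inline pressure tester, 56 x 169 x 61 mm, 0.3 to 0.5 kg: steel barrel along its y axis, round dial facing up on top. Origin mid-length on its underside, z up. Barrel 29 mm wide (x -13 to +16), 30 mm high, y -62 to +84 mm. Grip limit: 20 N a finger (10 N carries it). Falling more than 1 cm, or being pushed into the tray with over 40 N, harms it.
- tester_dial (a point): Centre of the tester's dial case, the part to grip, nearly over the centre of mass: at x +1, y +7, z +45 mm in the tester's frame, same axes. The case is 50 mm wide across x and along y; its sides run from 37 to 53 mm above the tester's underside.
- grey_tray: Grey moulded tray, 236 x 321 x 34 mm, fixed to the bench. Origin under its centre, z up. The long empty compartment spans x +17 to +112, y -149 to +51 mm (middle +64, -51), its floor at z 3 mm, walls to z 28 (inside) and 34 (rim), so fingers low on the dial case still clear them. The other compartments are shorter and some hold upright fittings.
- console: Bystander: black rubber-booted hand gauge, a larger round dial (80 mm) with a short flat handle, 115 x 80 x 29 mm, lying on its back on the bench. Origin at the centre of its underside. Not to be moved.
There are look-alikes about, which are no part of the job. Of the things that look like the tester, the smaller one is meant.

How it is judged:
On the way:
1. the tester is lifted clear of the bench in the fingers (height (world z) of tester above 0.03 m and contact force between the fingers and tester above 1 N), for 0.2 s.
At the end, for the whole second after the job is handed in: The tester lies released and still, flat on the floor of the long compartment (within 35 mm across, 45 mm along and 6 mm in height of its middle), dial up within 7 degrees, barrel along it within 17 degrees either way round; the black hand gauge is within 20 mm of its start (x of tester in the frame of grey_tray between 0.0295 and 0.0995 m and y of tester in the frame of grey_tray between -0.096 and -0.006 m and z of tester in the frame of grey_tray between 0 and 0.009 m and angle between tester's own z axis and vertical below 0.12 rad and angle between the y axis of tester and the y axis of grey_tray, either way round below 0.3 rad and linear speed of tester below 0.02 m/s and contact force between the fingers and tester below 0.1 N and distance of console from where it was at the start of the episode below 0.02 m); the robot touches nothing.
It fails at once if the tester is gripped with more than 20 N a finger (42 N summed over both fingers) (contact force between the fingers and tester above 42 N).
It fails at once if the tester is bumped or pressed against the tray with more than 40 N while held (contact force between the fingers and tester above 1 N and contact force between tester and grey_tray above 40 N).
It fails at once if the tester falls or is knocked away (faster than 0.45 m/s out of the fingers: a drop of over 1 cm) (contact force between the fingers and tester below 0.5 N and linear speed of tester above 0.45 m/s).
It fails at once if the black hand gauge is pushed away (distance of console from where it was at the start of the episode above 0.02 m).
It also fails if it takes over 40 s, if anything falls off the work surface, if the arm or the gripper's body presses on something with over 40 N, if the wrist force passes 120 N, or if a joint passes its speed limit or range.

## Working session

There is one attempt and no reset: what is moved stays moved. The work goes in short steps, Python scripts to look and compute and a tool call to move; the robot and the scene stay as the last step left them, time stands still between calls to the robot, and variables do not carry over. Pictures are saved under pics/ and viewed, at most 10 in all, crops included, and the job is handed in when it is done.

Besides the shell and the picture viewer there is one more tool, called by a JSON object that holds its "op" and its "data", one argument or row to a line. jog_arm: Moves the arm, as the interface text tells. Its arguments: {"type":"object","properties":{"deltas":{"type":"array"},"newtons":{"type":"number"}},"required":["deltas"]}

```bash
mkdir -p pics; cat > h.py <<'E'
from station import bot
import numpy as np, cv2, pickle
from scipy.spatial.transform import Rotation as R
def snap(name,tag):
    c=bot.read_camera(name); cv2.imwrite(f'pics/{tag}.png',c['img'][:,:,::-1]); pickle.dump(c,open(f'pics/{tag}.pkl','wb')); return c
def rot(a):
    a=np.array(a,float)
    return a if a.shape==(3,3) else R.from_quat(a[[1,2,3,0]]).as_matrix()
def ray(c,u,v,fish=False):
    K=np.array(c['K']); x=(u-K[0,2])/K[0,0]; y=(v-K[1,2])/K[1,1]
    if fish:
        r=np.hypot(x,y); d=np.array([x/r*np.sin(r),y/r*np.sin(r),np.cos(r)]) if r>0 else np.array([0,0,1.])
    else: d=np.array([x,y,1.])
    d=rot(c['attitude'])@d; return np.array(c['eye']),d/np.linalg.norm(d)
def atz(c,u,v,z,fish=False):
    o,d=ray(c,u,v,fish); return o+d*(z-o[2])/d[2]
def tri(rays):
    A=sum(np.eye(3)-np.outer(d,d) for o,d in rays); b=sum((np.eye(3)-np.outer(d,d))@o for o,d in rays)
    p=np.linalg.solve(A,b); return p,[np.linalg.norm(np.cross(p-o,d)) for o,d in rays]
def load(tag): return pickle.load(open(f'pics/{tag}.pkl','rb'))
E
python3 - <<'E'
from h import *
for n in ['scene','side','wrist']:
    c=snap(n,n+'0'); print(n,c['eye'],c['attitude'],np.array(c['K']).tolist())
print(bot.get_obs(),bot.tip_reach)
E
```

```text
scene [-0.01401702  0.55573044  0.76779926] [ 0.11981285 -0.26435961  0.88237216 -0.37037581] [[454.3183735509182, 0.0, 330.4041931438892], [0.0, 454.3183735509182, 246.42088904118208], [0.0, 0.0, 1.0]]
side [-0.15107654  1.04764861  0.70926243] [ 0.11703705 -0.21210314  0.83356676 -0.49646857] [[508.92016541257163, 0.0, 318.50536170263365], [0.0, 508.92016541257163, 244.02287910411934], [0.0, 0.0, 1.0]]
wrist [ 0.25698492 -0.62822524  0.37371162] [ 0.11114098  0.79216106 -0.59412759 -0.0845041 ] [[371.64829954431775, 0.0, 315.1983709248714], [0.0, 371.64829954431775, 236.96275845854137], [0.0, 0.0, 1.0]]
{'t': 0.15, 'q': array([ 1.17890065,  0.47762331,  0.02235576,  1.55619351, -0.01152725,
        1.10926811, -0.0831246 ]), 'joint_vel': array([-1.73322746e-03, -2.80368657e-03,  2.60268199e-04, -4.30735916e-03,
       -9.74660177e-04, -7.06430148e-04,  3.41418640e-05]), 'joint_torque': array([ 2.63627226e-03, -5.96922898e+01,  1.61015254e+00, -2.81492043e+01,
        1.26268630e-02,  6.55987955e-03,  1.54693218e-06]), 'eef_pos': array([ 0.18888762, -0.64761126,  0.25255344]), 'tool_rot': array([-6.69063816e-04,  9.89951043e-01,  1.41408866e-01, -1.33371680e-04]), 'contact_force': array([-0.01322037,  0.79037545,  0.34824726]), 'torque': array([-0.01162438,  0.06845817, -0.00693316]), 'grasp_force': 0.0, 'gripper_width': 0.9992091795768279} 0.022
```

View pics/scene0.png

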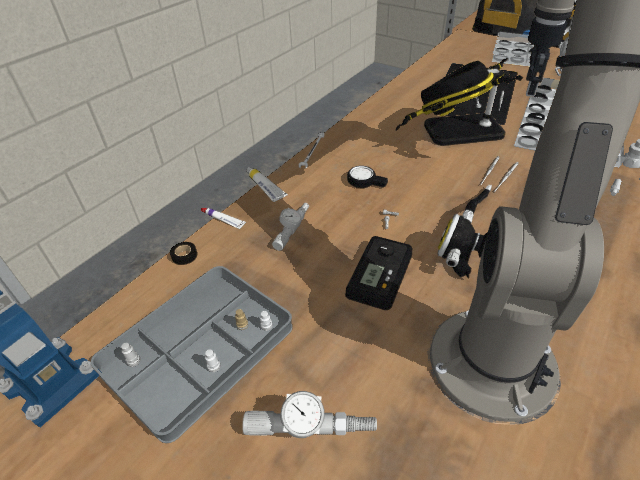

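View pics/side0.png

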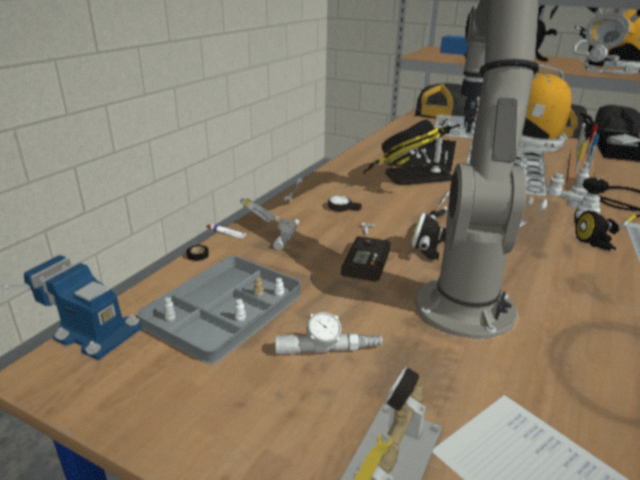

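View pics/wrist0.png

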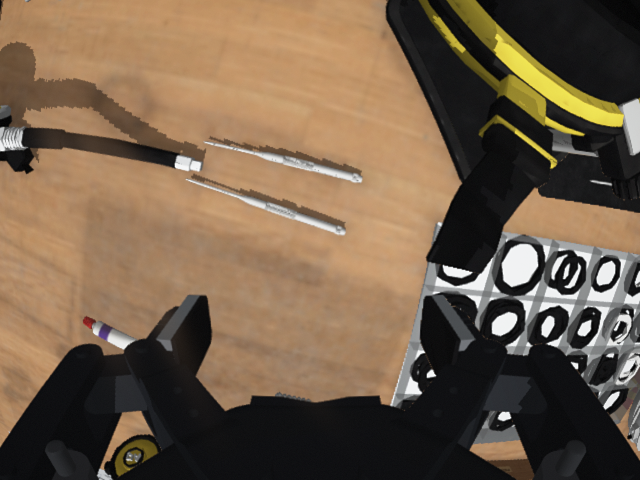

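```bash
python3 - <<'E'
from h import *
s=load('scene0'); d=load('side0')
for n,a in {'near':[(243,422),(377,424)],'far':[(275,243),(308,206)]}.items():
    p=[atz(s,u,v,0.015) for u,v in a]; print(n,p,np.linalg.norm(p[0]-p[1]))
a=s['img'][175:445,80:390]; 
a=cv2.resize(a[85:],None,fx=2.5,fy=2.5,interpolation=cv2.INTER_CUBIC)  # origin 80,260
cv2.imwrite('pics/c1.png',a[:,:,::-1])
t=[cv2.resize(x,(400,400),interpolation=cv2.INTER_CUBIC) for x in (s['img'][185:265,250:330],d['img'][200:280,245:325])]
cv2.imwrite('pics/c2.png',np.hstack(t)[:,:,::-1])
E
```

```text
near [array([0.31255689, 0.35646716, 0.015     ]), array([0.12005736, 0.23406537, 0.015     ])] 0.22811897853732288
far [array([ 0.54434853, -0.01950494,  0.015     ]), array([ 0.55962872, -0.17640174,  0.015     ])] 0.15763911144199866
```

View pics/c1.png

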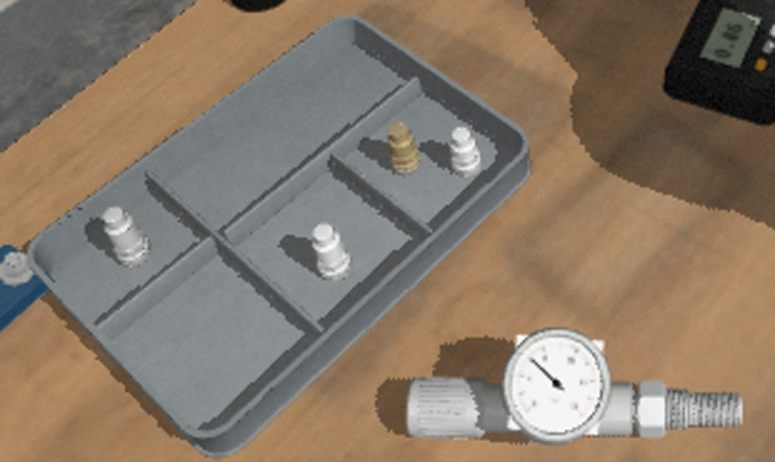

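View pics/c2.png

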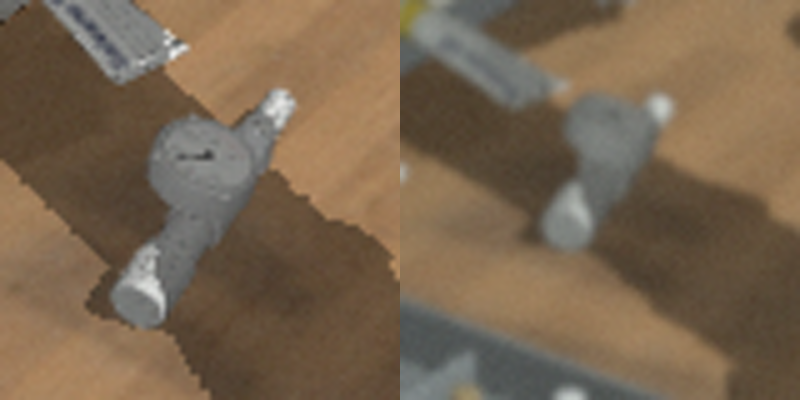

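```bash
python3 - <<'E'
from h import *
s=load('scene0'); d=load('side0')
def both(a,b): 
    p,e=tri([ray(s,*a),ray(d,*b)]); return p.round(4),np.round(e,4)
print('dial',both((289.6,217),(285.4,225.6)), atz(s,289.6,217,.053),atz(d,285.4,225.6,.053))
f=atz(s,278,245.6,.015);t=atz(s,306.2,206,.012);print('axis',f,t,np.arctan2(*(f-t)[1::-1]))
f=atz(d,278.6,245,.015);t=atz(d,296.6,221.4,.012);print('axis side',f,t,np.arctan2(*(f-t)[1::-1]))
C=lambda u,v,z:atz(s,80+u/2.5,260+v/2.5,z)
P={(17,51):C(216,238,.028),(112,51):C(150,175,.028),(17,-149):C(418,82,.028)}
for k,v in P.items(): print(k,v)
# full tray fit with known outline
P[(-118,-100)]=C(527,140,.034)
print(both((80+216/2.5,260+238/2.5),(203.5,312)))
k=list(P)[:3]; A=np.array(k)/1000.; B=np.array([P[i][:2] for i in k])
a0=A-A.mean(0);b0=B-B.mean(0);th=np.arctan2((a0[:,0]*b0[:,1]-a0[:,1]*b0[:,0]).sum(),(a0*b0).sum())
Rm=np.array([[np.cos(th),-np.sin(th)],[np.sin(th),np.cos(th)]]);T=B.mean(0)-Rm@A.mean(0)
print('th',th,'T',T,'res',(A@Rm.T+T-B).round(4).tolist(),'mid',Rm@[.0645,-.051]+T,'ydir',np.arctan2(Rm[1,1],Rm[0,1]))
o=bot.get_obs(); M=rot(o['tool_rot']);print(M.round(3))
E
```

```text
dial (array([ 0.5568, -0.0964,  0.0358]), array([0.0002, 0.0002])) [ 0.54364853 -0.08114481  0.053     ] [ 0.53857628 -0.06719792  0.053     ]
axis [ 0.53266054 -0.01635821  0.015     ] [ 0.56590896 -0.17676165  0.012     ] 1.775181995803492
axis side [ 0.531579   -0.01759894  0.015     ] [ 0.5666553  -0.17897065  0.012     ] 1.7848303426186185
(17, 51) [0.5149075  0.34180164 0.028     ]
(112, 51) [0.60339558 0.33101215 0.028     ]
(17, -149) [0.48831664 0.14231073 0.028     ]
(array([0.5143, 0.3388, 0.02  ]), array([0.0053, 0.0053]))
th -0.11734499820238878 T [0.48904211 0.29296479] res [[-0.003, -0.0002], [0.0028, -0.0005], [0.0002, 0.0007]] mid [0.54712767 0.23476413] ydir 1.453451328592508
[[ 0.96   0.28  -0.   ]
 [ 0.28  -0.96   0.001]
 [-0.    -0.001 -1.   ]]
```

The near unit measures about 228 mm and the far one about 158 mm, so the far, shaded one is the smaller and is the target. Its dial is at scene pixel (290,217). The empty long compartment is the tray's wall-side strip, with its divider crossing at scene pixel (166,355).

{"op": "jog_arm", "data": {
  "deltas": [
    [0.01,0.02,0.03,0,0,0.1,1],
    [0.02,0.035,0.02,0,0,0.1,1],
    [0.026,0.04,0,0,0,0.11,1],
    [0.026,0.04,0,0,0,0.11,1],
    [0.026,0.04,0,0,0,0.11,1],
    [0.026,0.04,0,0,0,0.11,1],
    [0.026,0.04,0,0,0,0.11,1],
    [0.026,0.04,0,0,0,0.11,1],
    [0.026,0.04,0,0,0,0.11,1],
    [0.026,0.04,0,0,0,0.11,1]
  ],
  "newtons": 20
}}

```text
t: 1.15
eef_pos: [0.4275, -0.2713, 0.3033]
tool_rot: [0.0, 0.775, 0.632, -0.0]
contact_force: [0.8, -0.6, -0.1]
gripper_width: 1.002
grasp_force: 0.0
```

{"op": "jog_arm", "data": {
  "deltas": [
    [0.026,0.04,0,0,0,0.11,1],
    [0.026,0.04,0,0,0,0.11,1],
    [0.026,0.04,0,0,0,0.11,1],
    [0.026,0.04,-0.02,0,0,0.087,1],
    [0.015,0.028,-0.03,0,0,0,1],
    [0,0,-0.03,0,0,0,1],
    [0,0,0,0,0,0,1],
    [0,0,0,0,0,0,1]
  ]
}}

```text
t: 1.95
eef_pos: [0.5448, -0.087, 0.224]
tool_rot: [-0.001, 0.629, 0.777, -0.0]
contact_force: [-0.0, -0.1, 0.9]
gripper_width: 0.994
grasp_force: 0.0
```

```bash
python3 - <<'E'
from h import *
c=snap('wrist','wrist1'); o=bot.get_obs(); print(o['t'],o['eef_pos'],rot(o['tool_rot']).round(3).tolist(),c['eye'],o['q'])
E
```

```text
2.0 [ 0.54547409 -0.08732211  0.2250759 ] [[-0.207, 0.978, 0.001], [0.978, 0.207, -0.0], [-0.001, 0.001, -1.0]] [ 0.53125907 -0.01865453  0.34534619] [ 0.4836261   0.35696351 -0.54166     1.85248325  0.21781581  0.98990157
  0.05802841]
```

View pics/wrist1.png

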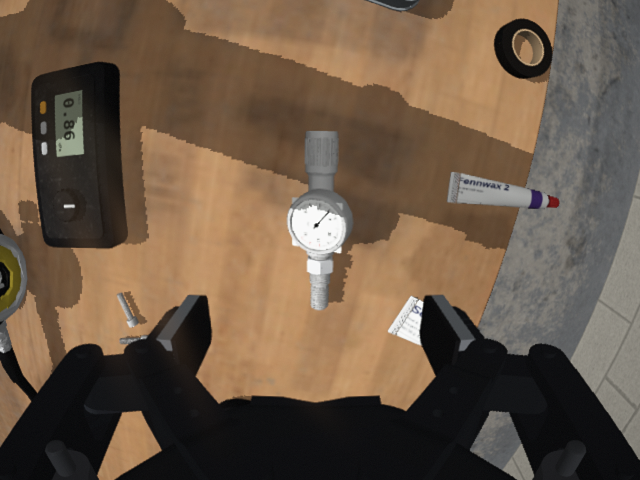

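The wrist view shows the tester with its dial centre at (318,221), knob end at (321,133) and thread end at (319,308), lined up with the jaws. I'll triangulate the dial with the scene camera.

```bash
python3 - <<'E'
from h import *
w=load('wrist1'); s=load('scene0'); d=load('side0')
p=tri([ray(w,318.5,221,True),ray(s,289.6,217),ray(d,285.4,225.6)]); print(p, tri([ray(w,318.5,221,True),ray(s,289.6,217)]))
print(atz(w,318.5,221,.053,True))
f=atz(w,321,133,.025,True);t=atz(w,319,309,.015,True);print(f,t,np.arctan2(*(f-t)[1::-1]),np.linalg.norm(f-t))
E
```

```text
(array([ 0.55025933, -0.08891483,  0.04228054]), [np.float64(0.00183913264850469), np.float64(0.0016156309845217274), np.float64(0.0020671289796057725)]) (array([ 0.54882846, -0.08817258,  0.04582437]), [np.float64(0.0007440843957875345), np.float64(0.0007440843957875206)])
[ 0.5479291  -0.08706257  0.053     ]
[ 0.53546385 -0.0175795   0.025     ] [ 0.5694001  -0.18339026  0.015     ] 1.7726768136530013 0.16954313595662923
```

{"op": "jog_arm", "data": {
  "deltas": [
    [0.0015,0,-0.03,0,0,0,1],
    [0.001,0,-0.04,0,0,0,1],
    [0,0,-0.04,0,0,0,1],
    [0,0,-0.03,0,0,0,1],
    [0,0,-0.02,0,0,0,1],
    [0,0,-0.01,0,0,0,1],
    [0,0,0,0,0,0,0.9],
    [0,0,0,0,0,0,0.8],
    [0,0,0,0,0,0,0.72],
    [0,0,0,0,0,0,0.66]
  ],
  "newtons": 20
}}

```text
t: 3.0
eef_pos: [0.5485, -0.0866, 0.0552]
tool_rot: [0.001, 0.629, 0.777, 0.001]
contact_force: [-0.3, -0.4, -0.9]
gripper_width: 0.657
grasp_force: 0.0
```

```bash
python3 - <<'E'
from h import *
c=snap('wrist','wrist2'); o=bot.get_obs(); print(o['t'],o['eef_pos'],o['gripper_width'],o['grasp_force'],o['contact_force'])
E
```

```text
3.05 [ 0.54825674 -0.08649806  0.0549498 ] 0.6575606620363328 0.0 [-0.43136605 -0.7583729  -0.36827768]
```

View pics/wrist2.png

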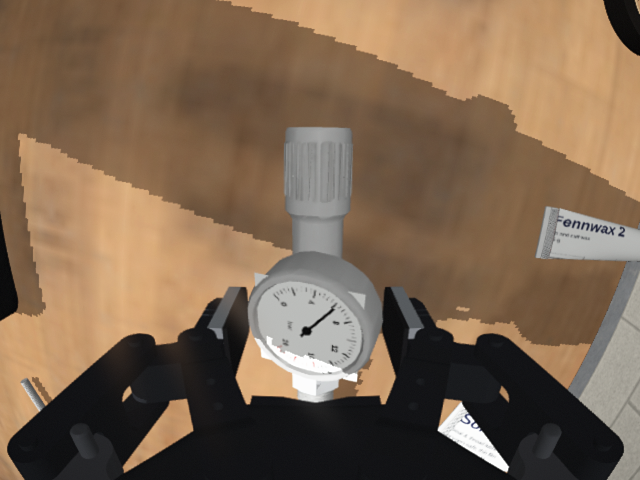

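The dial case at (313,318) sits between the pads, at about columns 242 and 385, with a small gap on each side. I'll close gently.

{"op": "jog_arm", "data": {
  "deltas": [
    [0,0,0,0,0,0,0.63],
    [0,0,0,0,0,0,0.61],
    [0,0,0,0,0,0,0.6],
    [0,0,0,0,0,0,0.59],
    [0,0,0,0,0,0,0.58],
    [0,0,0,0,0,0,0.58]
  ],
  "newtons": 20
}}

```text
t: 3.65
eef_pos: [0.5487, -0.0862, 0.0545]
tool_rot: [0.001, 0.629, 0.777, 0.001]
contact_force: [3.8, 0.5, 3.2]
gripper_width: 0.582
grasp_force: 13.0
```

{"op": "jog_arm", "data": {
  "deltas": [
    [0,0,0,0,0,0,0.578],
    [0,0,0.005,0,0,0,0.578],
    [0,0,0.01,0,0,0,0.578],
    [0,0,0.02,0,0,0,0.578],
    [0,0,0.025,0,0,0,0.578],
    [0,0,0.02,0,0,0,0.578],
    [0,0,0.01,0,0,0,0.578],
    [0,0,0,0,0,0,0.578]
  ]
}}

```text
t: 4.45
eef_pos: [0.5476, -0.0866, 0.145]
tool_rot: [0.001, 0.629, 0.777, 0.0]
contact_force: [0.3, 0.1, -4.2]
gripper_width: 0.584
grasp_force: 16.9
```

{"op": "jog_arm", "data": {
  "deltas": [
    [0,0.01,0,0,0,-0.01,0.578],
    [0,0.02,0,0,0,-0.02,0.578],
    [0,0.03,0,0,0,-0.035,0.578],
    [0,0.03,0,0,0,-0.035,0.578],
    [0,0.03,0,0,0,-0.035,0.578],
    [0,0.03,0,0,0,-0.035,0.578],
    [0,0.03,0,0,0,-0.035,0.578],
    [0,0.03,0,0,0,-0.03,0.578],
    [0,0.03,0,0,0,-0.03,0.578],
    [0,0.03,0,0,0,-0.03,0.578]
  ]
}}

```text
t: 5.45
eef_pos: [0.546, 0.1853, 0.1423]
tool_rot: [-0.001, 0.737, 0.676, -0.001]
contact_force: [-0.0, 0.4, -4.4]
gripper_width: 0.58
grasp_force: 16.9
```

{"op": "jog_arm", "data": {
  "deltas": [
    [0,0.025,0,0,0,-0.02,0.578],
    [0,0.018,0,0,0,-0.01,0.578],
    [0.001,0.01,0,0,0,0,0.578],
    [0,0.005,0,0,0,0,0.578],
    [0,0,0,0,0,0,0.578],
    [0,0,0,0,0,0,0.578]
  ]
}}

```text
t: 6.05
eef_pos: [0.5486, 0.2403, 0.1435]
tool_rot: [0.0, 0.747, 0.665, -0.001]
contact_force: [-0.4, 0.3, -4.7]
gripper_width: 0.584
grasp_force: 16.9
```

```bash
python3 - <<'E'
from h import *
c=snap('wrist','wrist3'); o=bot.get_obs(); print(o['t'],o['eef_pos'],o['gripper_width'],o['grasp_force'],o['contact_force'],rot(o['tool_rot']).round(3).tolist())
E
```

```text
6.1 [0.54878008 0.24010802 0.14363658] 0.581809820769139 16.949458122253418 [-0.7244304  -0.42400056 -2.97986312] [[0.116, 0.993, -0.0], [0.993, -0.116, -0.001], [-0.001, -0.0, -1.0]]
```

View pics/wrist3.png

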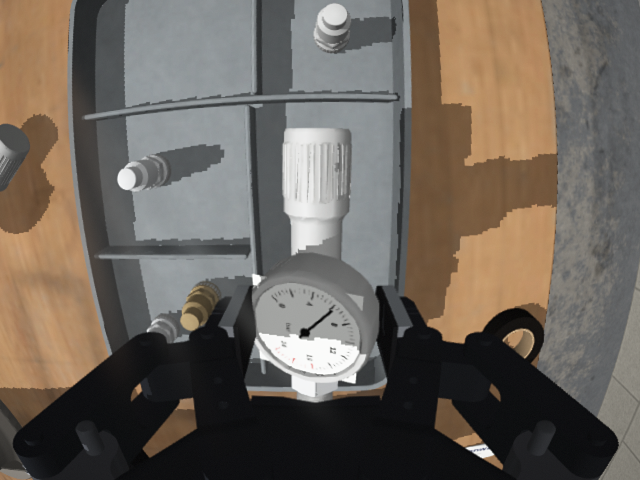

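The tester hangs over the long compartment and is parallel to it. The divider crossing shows at (253,99) and the right-hand wall junction at (397,97).

```bash
python3 - <<'E'
from h import *
w=load('wrist3')
a=atz(w,253,99,.028,True);b=atz(w,397,97,.028,True);c=atz(w,252,200,.028,True);print(a,b,np.linalg.norm(a-b),c)
x=(b-a)/np.linalg.norm(b-a); y=np.array([-x[1],x[0],0]); print((a+b)/2-y*.102,np.arctan2(y[1],y[0]),np.arctan2(*(a-c)[1::-1]))
print(tri([ray(w,253,99,True),ray(load('scene0'),166.4,355.2)]))
E
```

```text
[0.5210727  0.33654172 0.028     ] [0.61181097 0.32783122 0.028     ] 0.0911554063953446 [0.51145135 0.27176925 0.028     ]
[0.55669506 0.23065322 0.028     ] 1.4750937314893282 1.4233338655441263
(array([0.52026053, 0.33845955, 0.0198308 ]), [np.float64(0.0010931960416071937), np.float64(0.0010931960416070369)])
```

{"op": "jog_arm", "data": {
  "deltas": [
    [0.003,-0.001,-0.01,0,0,0,0.578],
    [0.003,0,-0.02,0,0,0,0.578],
    [0,0,-0.02,0,0,0,0.578],
    [0,0,-0.015,0,0,0,0.578],
    [0,0,-0.008,0,0,0,0.578],
    [0,0,-0.004,0,0,0,0.578],
    [0,0,0,0,0,0,0.578],
    [0,0,0,0,0,0,0.578]
  ]
}}

```text
t: 6.9
eef_pos: [0.5551, 0.241, 0.0677]
tool_rot: [0.0, 0.747, 0.665, 0.001]
contact_force: [-0.3, -0.7, -4.8]
gripper_width: 0.583
grasp_force: 17.0
```

{"op": "jog_arm", "data": {
  "deltas": [
    [0,0,-0.002,0,0,0,0.578],
    [0,0,-0.002,0,0,0,0.578],
    [0,0,0,0,0,0,0.578]
  ]
}}

```text
t: 7.2
eef_pos: [0.5546, 0.2406, 0.063]
tool_rot: [0.0, 0.747, 0.665, -0.0]
contact_force: [-0.7, 0.3, -4.9]
gripper_width: 0.578
grasp_force: 16.9
```

{"op": "jog_arm", "data": {
  "deltas": [
    [0,0,-0.002,0,0,0,0.578],
    [0,0,-0.001,0,0,0,0.578],
    [0,0,0,0,0,0,0.578],
    [0,0,0,0,0,0,0.578]
  ]
}}

```text
t: 7.6
eef_pos: [0.5546, 0.2407, 0.0599]
tool_rot: [-0.0, 0.747, 0.665, -0.0]
contact_force: [-0.0, 0.1, -4.6]
gripper_width: 0.574
grasp_force: 17.0
```

{"op": "jog_arm", "data": {
  "deltas": [
    [0,0,-0.001,0,0,0,0.578],
    [0,0,0,0,0,0,0.578]
  ]
}}

```text
t: 7.8
eef_pos: [0.5546, 0.2406, 0.0589]
tool_rot: [-0.0, 0.747, 0.665, -0.0]
contact_force: [0.8, 0.0, -4.8]
gripper_width: 0.582
grasp_force: 17.0
```

{"op": "jog_arm", "data": {
  "deltas": [
    [0,0,-0.001,0,0,0,0.578],
    [0,0,0,0,0,0,0.578]
  ]
}}

```text
t: 8.0
eef_pos: [0.5546, 0.2406, 0.0579]
tool_rot: [-0.0, 0.747, 0.665, -0.0]
contact_force: [-0.0, 0.1, -4.2]
gripper_width: 0.579
grasp_force: 17.0
```

{"op": "jog_arm", "data": {
  "deltas": [
    [0,0,-0.001,0,0,0,0.578],
    [0,0,0,0,0,0,0.578]
  ]
}}

```text
t: 8.2
eef_pos: [0.5547, 0.2407, 0.0575]
tool_rot: [0.0, 0.747, 0.665, -0.0]
contact_force: [-1.9, -2.0, 3.3]
gripper_width: 0.585
grasp_force: 17.6
```

{"op": "jog_arm", "data": {
  "deltas": [
    [0,0,-0.0005,0,0,0,0.578],
    [0,0,0,0,0,0,0.578]
  ]
}}

```text
t: 8.4
eef_pos: [0.5547, 0.2407, 0.0575]
tool_rot: [0.0, 0.747, 0.665, -0.0]
contact_force: [-3.8, -2.5, 7.6]
gripper_width: 0.58
grasp_force: 18.1
```

The tester is touching the floor, so I'll open slightly and rise.

{"op": "jog_arm", "data": {
  "deltas": [
    [0,0,0,0,0,0,0.6],
    [0,0,0,0,0,0,0.63],
    [0,0,0,0,0,0,0.66],
    [0,0,0,0,0,0,0.67],
    [0,0,0.005,0,0,0,0.67],
    [0,0,0.01,0,0,0,0.67],
    [0,0,0.02,0,0,0,0.68],
    [0,0,0.04,0,0,0,0.7],
    [0,0,0.04,0,0,0,0.8],
    [0,0,0.04,0,0,0,0.8]
  ]
}}

```text
t: 9.4
eef_pos: [0.5545, 0.2407, 0.2139]
tool_rot: [0.0, 0.746, 0.665, 0.0]
contact_force: [0.4, 0.3, 0.0]
gripper_width: 0.796
grasp_force: 0.0
```

```bash
python3 - <<'E'
from h import *
c=snap('wrist','wrist4'); o=bot.get_obs(); print(o['t'],o['eef_pos'],o['gripper_width'],o['grasp_force'],o['contact_force'])
E
```

```text
9.45 [0.55745895 0.24284138 0.22120521] 0.7943354898948576 0.0 [1.7489841  1.93514862 4.84944654]
```

View pics/wrist4.png

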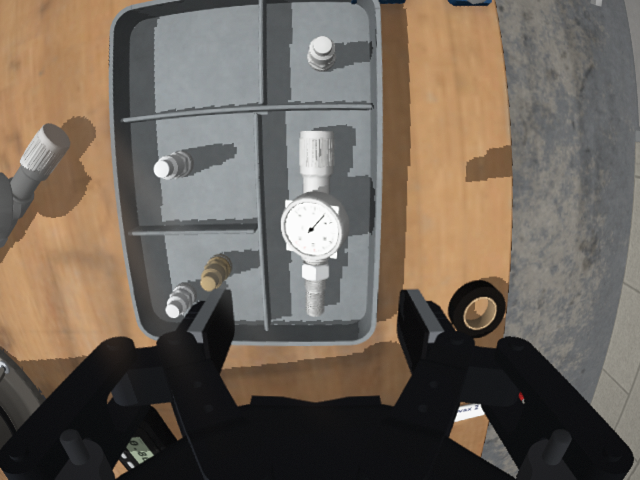

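The tester lies flat in the middle of the compartment, dial up at (312,228), with the walls at columns about 263 and 375. The fingers are well clear.

```bash
python3 -c "
from station import bot
print(bot.hand_in())"
```

```text
the job is handed in; nothing more can be done
None
```

The tester (the smaller one) lies flat, lengthwise and dial up in the long compartment; highest grip reading was 18 N, the hand gauge was never approached, and the job is handed in (no verdict was returned).

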